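# Squeeze-and-turn lid off the lacquer box

## Task

Take the lid off the lacquer box that has two ivory squeeze tabs: press both tabs in and, keeping them squeezed, turn the lid anticlockwise (seen from above) by about 50 degrees until it comes free, then lift it off. Set the lid down the right way up in the middle of the blue plate and let go of it. Leave the plain knob-lidded box, the cream plate, the tumbler and the paddle where they are.

Things in the scene. Friction and masses are not known exactly. Their poses are not given: they have to be found in the camera images.
- lid: Loose black round lid on the lacquer box, 53 mm across, 34 mm tall, 95 to 145 g. Origin: centre of its lower (skirt) edge, z up, flat top at z = 34 mm. An ivory spring tab stands out at its +y and at its -y side: flat faces 20 mm wide, z = 10 to 30 mm, 67 mm apart free, 55 mm apart pressed in. Ivory dot on top towards its +x. Nothing sticks out below its lower edge, on which it stands.
- lacquer_box: Dark red round box, 97 mm across, fixed to the stool. Origin: centre of underside. Shoulder at z = 40 mm, neck 46 mm across up to z = 70 mm. Shut lid: its lower edge at z = 41 mm, its axes as the box's to 3 degrees; raise it 35 mm to clear the neck. On the shoulder, 38 mm from the middle, a red dot marks shut (box's +x), an ivory dot marks open (50 degrees anticlockwise).
- tab_a (a joint): Spring tab at the lid's +y side: travel inward in m, 0 free, 0.006 fully in (about 7 N). The lid turns only while both tabs are over 0.004 in, and only anticlockwise (positive about z); it is free to lift straight up from about 35 degrees and meets an end stop at about 56: 48 is a good angle to lift at.
- tab_b (a joint): Spring tab at the lid's -y side: travel inward in m, 0 free, 0.006 fully in. Counts as squeezed above 0.004.
- blue_plate: Loose blue melamine plate, 144 mm across, 12 mm tall at its rim, 140 g. Origin: centre of its underside; its flat inner floor, about 85 mm across, is 5 mm above that.
- plain_box: Bystander: dark red round box of the same size, but with a plain black lid and small knob, no tabs; 74 mm tall, origin at the centre of its underside. It stands, like the lacquer box and the two plates, in a row along the stool, about 155 mm from its neighbour's centre.
- cream_plate: Bystander: cream melamine plate, same size as the blue one, origin at the centre of its underside.
- tumbler: Bystander: glass tumbler, 68 mm across, 85 mm tall, on the far side of the stool, origin at the centre of its underside.
- paddle: Bystander: wooden serving paddle lying flat on the far side of the stool, 245 mm long, 62 mm wide, 10 mm thick, lying along its y; origin under its middle.
- stool: Low folding aluminium stool, fixed; top 420 mm (its x) by 660 mm (its y), 180 mm above the floor. Origin on the floor under its middle.
There are look-alikes about, which are no part of the job. Of the things shaped like the lid, the black one is meant.

How it is judged (in metres and radians):
On the way, in this order (a step that is already met when the one before it is completed fails the run):
1. with both tabs squeezed in (over 4 mm each) the lid, still seated on its neck, is turned by more than 28 degrees (value of joint each of tab_a, tab_b above 0.004 m and angle between the x axis of lid and the x axis of lacquer_box, either way round above 0.5 rad and z of lid in the frame of lacquer_box below 0.046 m and horizontal distance between lid and lacquer_box below 0.005 m), for 0.05 s.
2. the lid is lifted clear of the neck (z of lid in the frame of lacquer_box above 0.071 m), for 0.05 s.
At the end, for the whole second after the job is handed in: The lid stands upright (within 10 degrees) and at rest on the floor of the blue plate, its centre within 20 mm of the plate's, both tabs sprung out again, the plate lying flat on the stool (horizontal distance between lid and blue_plate below 0.02 m and z of lid in the frame of blue_plate between 0.002 and 0.01 m and angle between lid's own z axis and vertical below 0.17 rad and angle between blue_plate's own z axis and vertical below 0.12 rad and z of blue_plate in the frame of stool between 0.175 and 0.19 m and linear speed of lid below 0.02 m/s and value of joint each of tab_a, tab_b below 0.002 m); the robot touches nothing.
It fails at once if a bystander (plain box, cream plate, tumbler or paddle) is moved by more than 20 mm (distance of any of plain_box, cream_plate, tumbler, paddle from where it was at the start of the episode above 0.02 m).
It also fails if it takes over 45 s, if anything falls off the work surface, if the arm or the gripper's body presses on something with over 40 N, if the wrist force passes 120 N, or if a joint passes its speed limit or range.

## Robot

A 6-joint arm with a two-finger parallel gripper is mounted at the origin on the work surface. World frame = base frame: x ahead of the robot, y to its left, z up, the work surface at z = 0. Lengths are in m, angles in degrees, forces in N, time in s.
With the tool pointing down it reaches from about 0.3 to 0.75 m from the base axis. Payload 8.5 kg.
Tool frame: the origin (TCP) lies between the finger pads; the fingertips stand env.finger_overhang ahead of it and the grasp point (between the pads) lies 2 mm behind it (env.finger_overhang is the distance from the TCP to the fingertips, in m); z points along the fingers, y is the line along which they close (so a half turn about z gives the same grasp; the last joint's range is limited). The gripper opens to 85 mm and grips with 20 to 120 N. Pads are 22 mm wide; open, the fingers measure 114 mm over their backs; the gripper's body (76 mm by 85 mm) begins 54 mm behind the grasp point. The pads swing forward as they close: fully open they stand 13 mm farther back than shut.
Start: joints at [54.586, 21.807, 74.336, -0, 83.858, -12.336], TCP at [0.216, 0.506, 0.248] pointing down, gripper open.
Joint ranges: [-178.18, 178.18], [-50.72, 133.34], [12.68, 142.11], [-81.47, 261.47], [9.98, 163.14], [-165.26, 165.26]. Speed limits (degrees/s): [136.94, 136.94, 180, 180, 180, 180].

## Interface

Orientations are given as a 3x3 rotation matrix whose columns are the frame's x, y, z axes.
In Python, from rig import env gives the robot as it stands. The module is installed in compiled form; this text tells all that it offers.
- The arm moves only by the tool jog_arm, never from a script. Its arguments are lists of equal length, an entry for each row: "hand": the finger opening in m, from 0 to 0.0854; "travel": the shift along the world's x, y, z in m, a list of three; "yaw": the turn about the world's z in rad. A call has exactly 5 rows; each row shifts and turns the commanded pose from where the row before left it; what a row does not reach is not made up. A row lasts 1/8 s, in which the tool goes at most 62.5 mm and 10.7 degrees, less where a joint would pass 70% of its speed; a pose out of reach is approached as far as the arm can. A call is refused whole if a number of a shift passes 0.0625 or a number of a turn 0.188, either way. A call with a gripper value outside its range is refused whole. The fingers move at their own pace and stop on an object; "grip_force" is the grip in N (left out, the last holds). Time passes only in rows, so rows that do not move let the fingers close, or fill a call up. It gives the time, the measured TCP pose, the force, the opening and the grip force at its end, in the units of the state.
- env.observe(): the state, without advancing time (a new reading comes with each control period).
- env.get_image(name): name is "scene" or "top"; returns the picture (420x560x3 uint8, red, green, blue); there is no depth.
- env.calibration(name): a dict with "fx", "fy", "cx", "cy" (pixels), "k1" (the pictures are not rectified: a ray, as slopes to the right and down, at radius r is drawn at 1 + k1 r^2 times it, then the intrinsics apply), "position" and "rotation" of the camera in the world. Camera axes: x right, y down, z forward; pixel columns grow to the right and rows downward; lengths in m; the calibration is good to about 2 mm. A picture is of the moment at which its call begins. calibration takes no time and is no camera call.
- env.close_job(): hands the job in; it is judged then, once.
The state is a dict: "time_s": time; "q": joint angles; "qvel": joint speeds; "joint_efforts": joint torques, N m; "position": TCP position; "tool_rot": TCP orientation; "ft_force": force on the tool from outside, world axes, zero at the start; "wrist_torque": the same for the moment, N m; "grip_width": finger opening in m; "gripper_force": force on a finger pad.
Only numpy, scipy, OpenCV 4.12 (cv2) and the standard library are available. Lean on these libraries where they do the work, as an engineer would, in place of code of your own. Each camera call takes 0.05 s, during which the arm holds its last target. There are 200 camera calls.

## Working session

There is one attempt and no reset: what is moved stays moved. The work goes in short steps, Python scripts to look and compute and a tool call to move; the robot and the scene stay as the last step left them, time stands still between calls to the robot, and variables do not carry over. Pictures are saved under pics/ and viewed, at most 10 in all, crops included, and the job is handed in when it is done.

Besides the shell and the picture viewer there is one more tool, called by a JSON object that holds its "op" and its "data", one argument or row to a line. jog_arm: Moves the arm, as the interface text tells. Its arguments: {"type":"object","properties":{"hand":{"type":"array"},"travel":{"type":"array"},"yaw":{"type":"array"},"grip_force":{"type":"number"}},"required":["hand","travel","yaw"]}

```bash
mkdir -p pics
python3 - <<'E'
from rig import env
import cv2
for n in("top","scene"):
    cv2.imwrite(f"pics/{n}0.png",env.get_image(n)[:,:,::-1]); print(n,env.calibration(n))
s=env.observe();print(s,env.finger_overhang)
E
```

```text
top {'fx': 435.1778480393855, 'fy': 435.1778480393855, 'cx': 287.31698174091133, 'cy': 213.40607033793196, 'k1': -0.12247239203074321, 'position': array([0.49152827, 0.07959335, 1.1998647 ]), 'rotation': array([[-0.01414407, -0.99959644,  0.02463554],
       [-0.99985819,  0.0143644 ,  0.00878969],
       [-0.00914001, -0.02450772, -0.99965786]])}
scene {'fx': 515.1152424355782, 'fy': 515.1152424355782, 'cx': 283.9269998487155, 'cy': 201.6572065855538, 'k1': -0.10881236062178964, 'position': array([ 1.14261237, -0.16246425,  1.10411941]), 'rotation': array([[ 0.38498809,  0.75900332, -0.52506964],
       [ 0.9228954 , -0.32088417,  0.21283192],
       [-0.0069464 , -0.56652212, -0.82401726]])}
{'time_s': 0.1, 'q': array([ 5.45840547e+01,  2.18368299e+01,  7.43770167e+01,  6.97235290e-04,
        8.38587773e+01, -1.23358420e+01]), 'qvel': array([-0.03270782,  0.01061007, -0.1271038 , -0.06495042, -0.02352763,
       -0.04248107]), 'joint_efforts': array([ 3.90916641e-03, -4.49217510e+01, -2.31660104e+01, -1.49932562e-04,
        3.60910431e-03,  3.56184138e-06]), 'position': array([0.21547406, 0.50578605, 0.2477963 ]), 'tool_rot': array([[-9.19957068e-01,  3.92018417e-01, -7.44400757e-04],
       [ 3.92019022e-01,  9.19956539e-01, -1.02597808e-03],
       [ 2.82614041e-04, -1.23567504e-03, -9.99999197e-01]]), 'ft_force': array([-0.17446096,  0.02106832,  0.04590233]), 'wrist_torque': array([-0.0597194 ,  0.00628966,  0.00464322]), 'gripper_force': 0.0, 'grip_width': 0.08575666319919169} 0.017
```

View pics/top0.png

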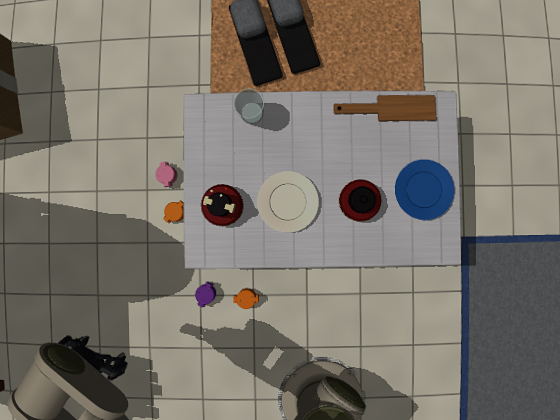

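View pics/scene0.png

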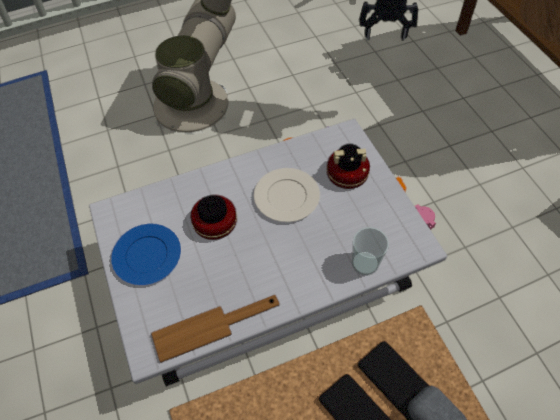

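The top view shows the tabbed lacquer box at about (221,204) and the blue plate at (425,190). In the scene view they are at (349,165) and (146,254). Next I'll measure them closely.

```bash
cat > h.py <<'E'
import numpy as np,cv2
from rig import env
def ray(n,u,v):
    c=env.calibration(n);K=np.array([[c['fx'],0,c['cx']],[0,c['fy'],c['cy']],[0,0,1]])
    p=cv2.undistortPoints(np.array([[[u,v]]],float),K,np.array([c['k1'],0,0,0]))[0,0]
    return np.array(c['position']),np.array(c['rotation'])@[p[0],p[1],1]
def onz(n,u,v,z):
    o,d=ray(n,u,v);return (o+d*(z-o[2])/d[2])[:2]
def proj(n,P):
    c=env.calibration(n);q=(np.atleast_2d(P)-c['position'])@c['rotation'];s=q[:,:2]/q[:,2:]
    s=s*(1+c['k1']*(s**2).sum(1,keepdims=True));return s*[c['fx'],c['fy']]+[c['cx'],c['cy']]
E
python3 - <<'E'
from h import *
t=cv2.imread('pics/top0.png');s=cv2.imread('pics/scene0.png')
a=cv2.resize(t[174:234,191:251],(400,400),interpolation=cv2.INTER_CUBIC)
b=cv2.resize(s[130:200,314:384],(400,400),interpolation=cv2.INTER_CUBIC)
cv2.imwrite('pics/c1.png',np.hstack([a,b]))
def fit(img,f,n,z,box,nm):
    x0,y0,x1,y1=box;c=img[y0:y1,x0:x1].astype(int);m=f(c).astype(np.uint8)
    k,l,st,ce=cv2.connectedComponentsWithStats(m);i=1+st[1:,4].argmax()
    cs=max(cv2.findContours((l==i).astype(np.uint8),cv2.RETR_EXTERNAL,cv2.CHAIN_APPROX_NONE)[0],key=len)[:,0]+[x0,y0]
    P=np.array([onz(n,*p,z) for p in cs]);(cx,cy),r=cv2.minEnclosingCircle(P.astype(np.float32)*1000)
    A=np.c_[2*P,np.ones(len(P))];w=np.linalg.lstsq(A,(P**2).sum(1),rcond=None)[0]
    print(nm,n,w[:2],np.sqrt(w[2]+w[0]**2+w[1]**2),cx,cy,r)
blue=lambda c:(c[...,0]>c[...,2]*1.6)&(c[...,0]>60)
fit(t,blue,'top',.192,(390,150,460,230),'plate');fit(s,blue,'scene',.192,(100,215,190,295),'plate')
red=lambda c:(c.max(2)<100)|((c[...,2]>c[...,0]*1.8))
fit(t,red,'top',.2,(191,174,251,234),'box')
iv=lambda c:(c[...,2]-c[...,0]>25)&(c[...,1]>130)
for n,img,(x0,y0,x1,y1) in(('top',t,(195,180,250,230)),('scene',s,(325,138,375,190))):
    m=iv(img[y0:y1,x0:x1].astype(int)).astype(np.uint8);k,l,st,ce=cv2.connectedComponentsWithStats(m)
    for i in range(1,k):
        p=ce[i]+[x0,y0];print(n,st[i,4],p,onz(n,*p,.251),onz(n,*p,.22))
E
```

```text
plate top [ 0.5683141  -0.23360827] 0.06997698987879582 568.2685546875 -233.58697509765625 71.49588775634766
plate scene [ 0.56860655 -0.23482796] 0.06996613575878145 568.2005615234375 -234.8509063720703 71.24393463134766
box top [0.53635498 0.22973319] 0.05405554510112611 535.105712890625 228.8560028076172 60.340309143066406
top 3 [210.66666667 190.33333333] [0.56802619 0.25558865] [0.57052543 0.26133853]
top 4 [220.5 195. ] [0.55739722 0.23391008] [0.5595492 0.2389517]
top 48 [207.02083333 200.625     ] [0.54551739 0.26385146] [0.54728125 0.26987129]
top 54 [229.2037037  207.11111111] [0.53052571 0.21497043] [0.53179978 0.21939328]
scene 39 [361.56410256 151.07692308] [0.54192134 0.26345584] [0.52009389 0.2789326 ]
scene 32 [338.5 152.5] [0.52618195 0.21563493] [0.50378257 0.22937401]
scene 2 [336.5 157. ] [0.53578326 0.20614694] [0.51373277 0.21954125]
scene 2 [352.  158.5] [0.55236975 0.23490739] [0.53092196 0.24934677]
scene 2 [363.5 169. ] [0.58723188 0.24431615] [0.56705089 0.25909743]
```

View pics/c1.png

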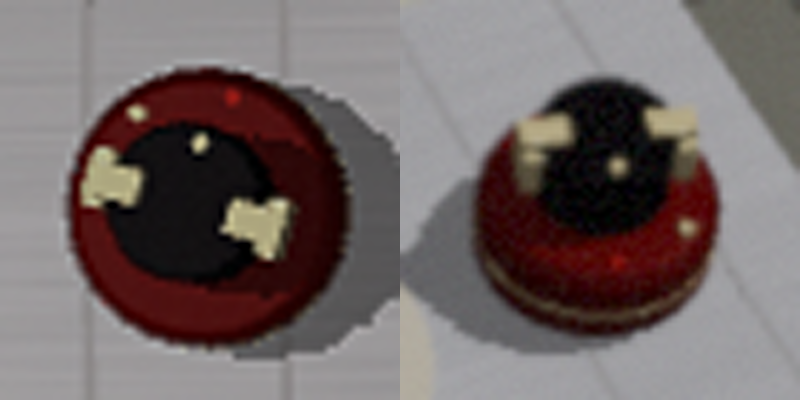

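The zoomed crop shows the tabs left and right of the lid. It also shows the lid dot, plus the red (shut) and ivory (open) dots on the shoulder, in both views. I'll fit the box pose to all of these together.

Run:
```python
from h import *
from scipy.optimize import least_squares
S=.18;A=np.deg2rad(50)
L=[(.038,0,.04),(.038*np.cos(A),.038*np.sin(A),.04)]
obs={'top':[(225.4,188.2),(211,190.5),(220.7,195.2)],'scene':[(351.8,175.6),(364.2,169.6),(352,158.8)]}
tabs={'top':[(207.0,200.6),(229.2,207.1)],'scene':[(361.6,151.1),(338.5,152.5)]}
for views in(['top'],['scene'],['top','scene']):
    def f(p,parts=False):
        x,y,a,b,rd,rt=p;r=[]
        R=lambda t,q:np.array([x+np.cos(t)*q[0]-np.sin(t)*q[1],y+np.sin(t)*q[0]+np.cos(t)*q[1],S+q[2]])
        for n in views:
            P=[R(a,L[0]),R(a,L[1]),R(b,(rd,0,.075)),R(b,(0,rt,.071)),R(b,(0,-rt,.071))]
            r.append(proj(n,P)-np.array(obs[n]+tabs[n]))
        return np.concatenate(r).ravel()
    o=least_squares(f,[.537,.238,-.3,-.3,.018,.027]);print(views,o.x[:2],np.degrees(o.x[2:4]),o.x[4:],np.round(o.fun,1))
```

```text
['top'] [0.53816944 0.23921643] [-16.89050851 -17.51867272] [0.01957313 0.02558493] [-0.2  0.1  0.3  0.1 -0.2 -0.1  0.1 -0.1  0.1  0. ]
['scene'] [0.53559801 0.23938047] [-17.89850888 -18.29683493] [0.02135429 0.02518887] [-0.1 -0.6 -0.3 -0.4  0.  -0.   0.2  0.5  0.2  0.5]
['top', 'scene'] [0.53705498 0.23914236] [-17.3760814  -17.77900012] [0.02029885 0.02538494] [-0.1  0.7  0.4  0.5 -0.1  0.1  0.3  0.3  0.   0.6  0.2 -0.1 -0.1 -0.
  0.2  0.1  0.5  0.9  0.4  1.1]
```

{"op": "jog_arm", "data": {
  "hand": [0.0854,0.0854,0.0854,0.0854,0.0854],
  "travel": [
    [0.02,-0.015,0.035],
    [0.02,-0.015,0.035],
    [0.035,-0.03,0],
    [0.035,-0.03,0],
    [0.035,-0.03,0]
  ],
  "yaw": [0,0,0.03,0.03,0.035],
  "grip_force": 35
}}

```text
time_s: 0.72
position: [0.3614, 0.3849, 0.3181]
tool_rot: [[-0.953, 0.302, -0.001], [0.302, 0.953, -0.0], [0.0, -0.001, -1.0]]
ft_force: [0.8, 1.0, -1.0]
grip_width: 0.0852
gripper_force: 0.0
```

{"op": "jog_arm", "data": {
  "hand": [0.0854,0.0854,0.0854,0.0854,0.0854],
  "travel": [
    [0.037,-0.031,0],
    [0.037,-0.031,0],
    [0.037,-0.031,0],
    [0.036,-0.03,0],
    [0.0295,-0.0238,0]
  ],
  "yaw": [0,0,0,0,0]
}}

```text
time_s: 1.35
position: [0.5382, 0.2377, 0.3178]
tool_rot: [[-0.953, 0.304, -0.001], [0.304, 0.953, -0.0], [0.001, -0.001, -1.0]]
ft_force: [-0.3, -0.5, -0.7]
grip_width: 0.0853
gripper_force: 0.0
```

{"op": "jog_arm", "data": {
  "hand": [0.0854,0.0854,0.0854,0.0854,0.0854],
  "travel": [
    [0,0,0],
    [0,0,0],
    [0,0,0],
    [0,0,0],
    [0,0,0]
  ],
  "yaw": [0,0,0,0,0]
}}

```text
time_s: 1.98
position: [0.5368, 0.2395, 0.3185]
tool_rot: [[-0.953, 0.302, 0.0], [0.302, 0.953, 0.0], [-0.0, 0.0, -1.0]]
ft_force: [0.1, 0.0, -0.3]
grip_width: 0.0856
gripper_force: 0.0
```

{"op": "jog_arm", "data": {
  "hand": [0.0854,0.0854,0.0854,0.0854,0.0854],
  "travel": [
    [0,0,-0.02],
    [0,0,-0.02],
    [0,0,-0.015],
    [0,0,-0.012],
    [0,0,-0.0075]
  ],
  "yaw": [0,0,0,0,0]
}}

```text
time_s: 2.6
position: [0.537, 0.2392, 0.2434]
tool_rot: [[-0.953, 0.303, -0.0], [0.303, 0.953, -0.0], [0.0, -0.0, -1.0]]
ft_force: [-0.1, -0.1, 0.4]
grip_width: 0.0857
gripper_force: 0.0
```

{"op": "jog_arm", "data": {
  "hand": [0.075,0.07,0.065,0.06,0.055],
  "travel": [
    [0,0,0],
    [0,0,0],
    [0,0,0],
    [0,0,0],
    [0,0,0]
  ],
  "yaw": [0,0,0,0,0]
}}

```text
time_s: 3.22
position: [0.5373, 0.2388, 0.2452]
tool_rot: [[-0.953, 0.303, 0.002], [0.303, 0.953, -0.001], [-0.002, -0.0, -1.0]]
ft_force: [-2.7, -4.0, 8.9]
grip_width: 0.0548
gripper_force: 8.3
```

{"op": "jog_arm", "data": {
  "hand": [0.05,0.045,0.045,0.045,0.045],
  "travel": [
    [0,0,0],
    [0,0,0],
    [0,0,0],
    [0,0,0],
    [0,0,0]
  ],
  "yaw": [0,0,0,0,0]
}}

```text
time_s: 3.85
position: [0.5373, 0.2386, 0.2459]
tool_rot: [[-0.953, 0.303, 0.003], [0.303, 0.953, -0.001], [-0.003, 0.0, -1.0]]
ft_force: [-3.7, -5.5, 12.0]
grip_width: 0.0535
gripper_force: 36.4
```

{"op": "jog_arm", "data": {
  "hand": [0.045,0.045,0.045,0.045,0.045],
  "travel": [
    [0,-0.0007,0.001],
    [0,0,0],
    [0,0,0],
    [0,0,0],
    [0,0,0]
  ],
  "yaw": [0,0.08,0.08,0.08,0.08]
}}

```text
time_s: 4.47
position: [0.5373, 0.2385, 0.246]
tool_rot: [[-1.0, -0.015, 0.002], [-0.015, 1.0, 0.0], [-0.002, 0.0, -1.0]]
ft_force: [-1.8, -1.8, 7.1]
grip_width: 0.0532
gripper_force: 37.3
```

{"op": "jog_arm", "data": {
  "hand": [0.045,0.045,0.045,0.045,0.045],
  "travel": [
    [0,0,0],
    [0,0,0],
    [0,0,0],
    [0,0,0],
    [0,0,0]
  ],
  "yaw": [0.08,0.08,0.08,0.08,0.07]
}}

```text
time_s: 5.1
position: [0.5372, 0.2384, 0.246]
tool_rot: [[-0.919, -0.393, 0.002], [-0.393, 0.919, 0.0], [-0.002, -0.001, -1.0]]
ft_force: [-2.2, -1.6, 7.1]
grip_width: 0.0531
gripper_force: 37.4
```

{"op": "jog_arm", "data": {
  "hand": [0.045,0.045,0.045,0.045,0.045],
  "travel": [
    [0,0,0],
    [0,0,0],
    [0,0,0],
    [0,0,0],
    [0,0,0.004]
  ],
  "yaw": [0.06,0.06,0,0,0]
}}

```text
time_s: 5.72
position: [0.537, 0.2385, 0.2488]
tool_rot: [[-0.867, -0.499, -0.0], [-0.499, 0.867, 0.0], [0.0, 0.0, -1.0]]
ft_force: [-0.5, 0.3, -1.1]
grip_width: 0.053
gripper_force: 37.5
```

Run:
```python
from h import *
s=env.get_image('scene')[:,:,::-1];t=env.get_image('top')[:,:,::-1]
a=cv2.resize(t[164:244,181:261],(400,400),interpolation=cv2.INTER_CUBIC)
b=cv2.resize(s[110:200,304:394],(400,400),interpolation=cv2.INTER_CUBIC)
cv2.imwrite('pics/c2.png',np.hstack([a,b]))
```

```text
(no output)
```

View pics/c2.png

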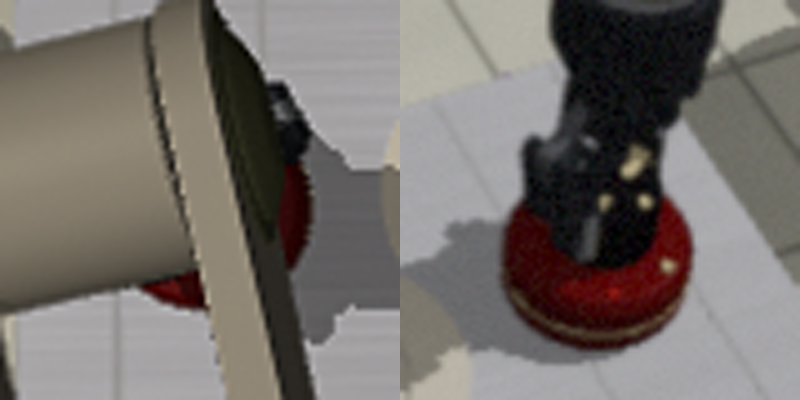

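The picture shows the lid turned, with its dot at about crop (645,200), and rising freely with only about 1 N of load. Next I'll lift it straight up and carry it across.

{"op": "jog_arm", "data": {
  "hand": [0.045,0.045,0.045,0.045,0.045],
  "travel": [
    [0,0,0.01],
    [0,0,0.015],
    [0,0,0.02],
    [0,0,0.02],
    [0,0,0.017]
  ],
  "yaw": [0,0,0,0,0]
}}

```text
time_s: 6.45
position: [0.5371, 0.2385, 0.3321]
tool_rot: [[-0.867, -0.499, 0.001], [-0.499, 0.867, 0.0], [-0.001, -0.0, -1.0]]
ft_force: [0.0, -0.4, -1.9]
grip_width: 0.0536
gripper_force: 37.5
```

{"op": "jog_arm", "data": {
  "hand": [0.045,0.045,0.045,0.045,0.045],
  "travel": [
    [0,0,0],
    [0,-0.02,0],
    [0.004,-0.035,0],
    [0.004,-0.045,0],
    [0.004,-0.045,0]
  ],
  "yaw": [0,0,0,0,0]
}}

```text
time_s: 7.08
position: [0.5487, 0.0912, 0.33]
tool_rot: [[-0.867, -0.499, -0.002], [-0.499, 0.867, -0.0], [0.001, 0.001, -1.0]]
ft_force: [0.8, -0.2, -1.5]
grip_width: 0.0531
gripper_force: 37.5
```

{"op": "jog_arm", "data": {
  "hand": [0.045,0.045,0.045,0.045,0.045],
  "travel": [
    [0.004,-0.045,0],
    [0.004,-0.045,0],
    [0.004,-0.045,0],
    [0.004,-0.045,0],
    [0.003,-0.04,0]
  ],
  "yaw": [0,0,0,0,0]
}}

```text
time_s: 7.7
position: [0.5673, -0.129, 0.3299]
tool_rot: [[-0.867, -0.498, -0.002], [-0.498, 0.867, 0.0], [0.001, 0.001, -1.0]]
ft_force: [-0.3, 0.7, -1.1]
grip_width: 0.0531
gripper_force: 37.5
```

{"op": "jog_arm", "data": {
  "hand": [0.045,0.045,0.045,0.045,0.045],
  "travel": [
    [0,-0.04,0],
    [0,-0.035,0],
    [0,-0.02,0],
    [0,-0.01,0],
    [0,0,0]
  ],
  "yaw": [0,0,0,0,0]
}}

```text
time_s: 8.32
position: [0.568, -0.2315, 0.3306]
tool_rot: [[-0.867, -0.499, -0.0], [-0.499, 0.867, 0.0], [0.0, 0.0, -1.0]]
ft_force: [0.4, 0.4, -1.5]
grip_width: 0.0532
gripper_force: 37.5
```

Run:
```python
from h import *
print(env.observe()['q'])
s=env.get_image('scene')[:,:,::-1];print(proj('scene',[[.568,-.234,.3]]))
cv2.imwrite('pics/s3.png',s)
```

```text
[-3.32183672e+01  2.63857824e+01  5.35505202e+01  9.72676693e-03
  1.00088722e+02 -1.53130221e+02]
[[132.55950261 224.42974509]]
```

View pics/s3.png

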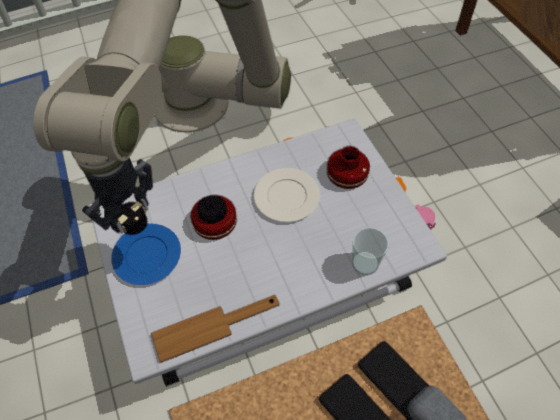

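The lid is held upright over the plate, at about (132,218), and the box neck is bare. Now I'll lower it.

{"op": "jog_arm", "data": {
  "hand": [0.045,0.045,0.045,0.045,0.045],
  "travel": [
    [0,-0.0028,-0.025],
    [0,0,-0.03],
    [0,0,-0.03],
    [0,0,-0.02],
    [0,0,-0.01]
  ],
  "yaw": [0,0,0,0,0]
}}

```text
time_s: 9.0
position: [0.5681, -0.2331, 0.2151]
tool_rot: [[-0.866, -0.5, -0.001], [-0.5, 0.866, 0.001], [0.0, 0.001, -1.0]]
ft_force: [-0.3, -0.4, -1.1]
grip_width: 0.0535
gripper_force: 37.5
```

{"op": "jog_arm", "data": {
  "hand": [0.045,0.045,0.045,0.045,0.045],
  "travel": [
    [0,0,-0.001],
    [0,0,-0.001],
    [0,0,-0.001],
    [0,0,-0.001],
    [0,0,0]
  ],
  "yaw": [0,0,0,0,0]
}}

```text
time_s: 9.62
position: [0.5681, -0.2344, 0.2119]
tool_rot: [[-0.867, -0.499, 0.0], [-0.499, 0.867, -0.0], [-0.0, -0.0, -1.0]]
ft_force: [0.3, -0.2, -1.7]
grip_width: 0.0531
gripper_force: 37.5
```

{"op": "jog_arm", "data": {
  "hand": [0.045,0.045,0.045,0.045,0.045],
  "travel": [
    [0,0,-0.001],
    [0,0,0],
    [0,0,-0.001],
    [0,0,0],
    [0,0,0]
  ],
  "yaw": [0,0,0,0,0]
}}

```text
time_s: 10.25
position: [0.5681, -0.2344, 0.2102]
tool_rot: [[-0.867, -0.499, 0.0], [-0.499, 0.867, -0.0], [-0.0, -0.001, -1.0]]
ft_force: [-1.9, 1.4, 3.5]
grip_width: 0.0532
gripper_force: 38.7
```

{"op": "jog_arm", "data": {
  "hand": [0.056,0.06,0.067,0.075,0.0854],
  "travel": [
    [0,0,0],
    [0,0,0],
    [0,0,0],
    [0,0,0],
    [0,0,0]
  ],
  "yaw": [0,0,0,0,0]
}}

```text
time_s: 10.88
position: [0.5682, -0.2344, 0.21]
tool_rot: [[-0.867, -0.499, 0.0], [-0.499, 0.867, -0.0], [-0.0, -0.0, -1.0]]
ft_force: [-0.4, -0.1, 0.1]
grip_width: 0.0855
gripper_force: 0.0
```

{"op": "jog_arm", "data": {
  "hand": [0.0854,0.0854,0.0854,0.0854,0.0854],
  "travel": [
    [0,0,0],
    [0,0,0],
    [0,0,0.003],
    [0,0,0.01],
    [0,0,0.02]
  ],
  "yaw": [0,0,0,0,0]
}}

```text
time_s: 11.5
position: [0.5679, -0.2343, 0.2433]
tool_rot: [[-0.867, -0.499, -0.001], [-0.499, 0.867, 0.001], [0.0, 0.001, -1.0]]
ft_force: [0.1, -0.7, 0.2]
grip_width: 0.0852
gripper_force: 0.0
```

{"op": "jog_arm", "data": {
  "hand": [0.0854,0.0854,0.0854,0.0854,0.0854],
  "travel": [
    [0,0,0.03],
    [0,0,0.03],
    [0,0,0.03],
    [0,0,0.03],
    [0,0,0]
  ],
  "yaw": [0,0,0,0,0]
}}

```text
time_s: 12.12
position: [0.5683, -0.2344, 0.3658]
tool_rot: [[-0.867, -0.499, 0.005], [-0.499, 0.867, -0.003], [-0.003, -0.005, -1.0]]
ft_force: [-0.3, -0.2, 0.1]
grip_width: 0.0856
gripper_force: 0.0
```

{"op": "jog_arm", "data": {
  "hand": [0.0854,0.0854,0.0854,0.0854,0.0854],
  "travel": [
    [-0.04,0,0],
    [-0.04,0,0],
    [-0.04,0,0],
    [-0.03,0,0],
    [0,0,0]
  ],
  "yaw": [0,0,0,0,0]
}}

```text
time_s: 12.75
position: [0.4167, -0.2341, 0.3629]
tool_rot: [[-0.867, -0.497, -0.0], [-0.497, 0.867, -0.0], [0.0, 0.0, -1.0]]
ft_force: [0.3, -1.4, -0.8]
grip_width: 0.0855
gripper_force: 0.0
```

Run:
```python
from h import *
s=env.get_image('scene')[:,:,::-1];t=env.get_image('top')[:,:,::-1]
a=cv2.resize(t[150:230,385:465],(400,400),interpolation=cv2.INTER_CUBIC)
b=cv2.resize(s[205:305,95:195],(400,400),interpolation=cv2.INTER_CUBIC)
cv2.imwrite('pics/c4.png',np.hstack([a,b]))
```

```text
(no output)
```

View pics/c4.png

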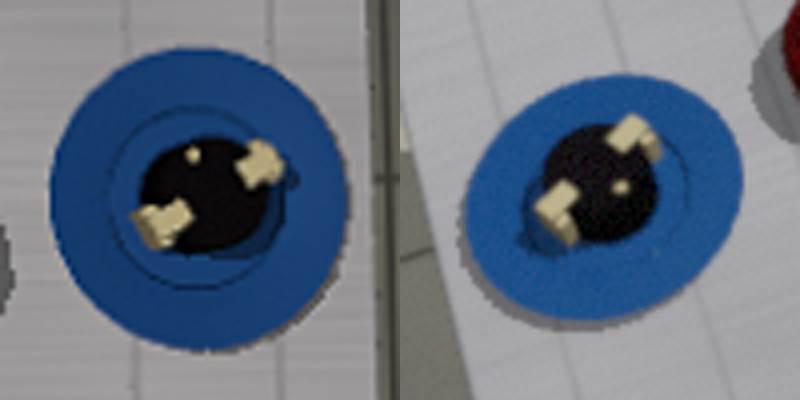

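The picture shows the lid upright in the middle of the blue plate, at crop (205,195) against a plate centre of (200,198). Its tabs are out and the gripper is clear.

```bash
python3 -c "
from rig import env
print(env.close_job())"
```

```text
the job is handed in; nothing more can be done
None
```

The lid is off the lacquer box and standing upright in the middle of the blue plate with both tabs sprung out; the job was handed in at about 13 s, and the hand-in call returned no verdict.

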